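# Hold the scrap caddy open, then let its lid down softly

### The job

I have peelings to drop into the caddy with the green lid: push the green paddle on its front right down with your fingertips so that the lid stands fully open, and keep it there for three seconds. Then ease the paddle slowly back up so that the lid settles shut without dropping or slamming, and take your hand away. Work it by the paddle only, without touching the lid, gripping or forcing anything; leave the orange caddy shut and everything else on the worktop where it is.

Things in the scene. Friction and masses are not known exactly. Their poses are not given: they have to be found in the camera images.
- green_caddy: Worktop caddy: white plastic box 160 (x) by 170 (y) by 155 mm high with green lid and green lever paddle, fixed to the worktop. Origin: centre of its underside; z up; its front (lever side) faces its own -x, the lid hinge is along the top of its +x side
- green_press (a point): Centre of the top face of the green press paddle at the front of the green caddy. At rest 102 mm above the worktop, 155 mm before the caddy's centre; pressed to the stop 46 mm lower, same place within 3 mm
- green_paddle: green press paddle, 90 mm wide (own y), 30 mm deep, 8 mm thick, with the 20 mm wide steel bar that joins it to the caddy. Origin: the lever's pivot inside the caddy, 128 mm behind the paddle's centre, 75 mm above the worktop. At rest the front edge slopes up 0.18 rad, pressed to the stop it slopes down 0.18 rad
- green_lever (a joint): Angle of the green caddy's lever: 0 at rest (paddle up), 0.367 rad at its lower stop. A fingertip on the paddle needs 4 to 10 N; released, it comes back up
- green_lid (a joint): Angle of the green caddy's lid: 0 shut, 1.1 rad fully open. Linked to the lever: 3 times the lever's angle, both ways. If the lever is let go the lid falls shut at 3 rad/s or more; closing faster than 1.2 rad/s (paddle rising faster than 0.05 m/s) counts as dropped
- green_cover: green lid plate of the green caddy, 172 by 182 by 14 mm, swings up and away from the robot about its rear edge. Origin: on the hinge line, middle of the rear edge, 158 mm above the worktop
- orange_caddy: Worktop caddy: white plastic box 160 (x) by 170 (y) by 155 mm high with orange lid and orange lever paddle, fixed to the worktop. Origin: centre of its underside; z up; its front (lever side) faces its own -x, the lid hinge is along the top of its +x side
- orange_press (a point): Centre of the top face of the orange press paddle at the front of the orange caddy. At rest 102 mm above the worktop, 155 mm before the caddy's centre; pressed to the stop 46 mm lower, same place within 3 mm
- orange_paddle: orange press paddle, 90 mm wide (own y), 30 mm deep, 8 mm thick, with the 20 mm wide steel bar that joins it to the caddy. Origin: the lever's pivot inside the caddy, 128 mm behind the paddle's centre, 75 mm above the worktop. At rest the front edge slopes up 0.18 rad, pressed to the stop it slopes down 0.18 rad
- orange_lever (a joint): Angle of the orange caddy's lever: 0 at rest (paddle up), 0.367 rad at its lower stop. A fingertip on the paddle needs 4 to 10 N; released, it comes back up
- orange_lid (a joint): Angle of the orange caddy's lid: 0 shut, 1.1 rad fully open. Linked to the lever: 3 times the lever's angle, both ways. If the lever is let go the lid falls shut at 3 rad/s or more; closing faster than 1.2 rad/s (paddle rising faster than 0.05 m/s) counts as dropped
- orange_cover: orange lid plate of the orange caddy, 172 by 182 by 14 mm, swings up and away from the robot about its rear edge. Origin: on the hinge line, middle of the rear edge, 158 mm above the worktop
- candle: small tealight-like candle in a tin cup, 38 mm across, 15 mm high, loose; origin centre of underside
- jar: spice jar with green cap, 46 mm across, 106 mm high, loose; origin centre of underside
- mug: dark grey mug, 88 by 126 by 106 mm, loose; origin centre of underside
- spoon: metal teaspoon, 130 by 27 by 11 mm, loose, lying flat; origin centre of underside
- lemon: yellow lemon, 78 by 55 by 56 mm, loose; origin centre of underside
- tin: low green food tin, 75 mm across, 58 mm high, loose; origin centre of underside

How it is judged (in metres and radians):
On the way, in this order (a step that is already met when the one before it is completed fails the run):
1. the green caddy's lid is held fully open (over 1.0 of 1.1 rad) for 2.5 s (value of joint green_lid above 1 rad), for 2.5 s.
2. the green caddy's lid is shut again (under 0.05 rad) (value of joint green_lid below 0.05 rad), for 0.2 s.
At the end, for the whole second after the job is handed in: Both lids shut (under 0.05 rad), the green lever back at rest (under 0.02 rad), every loose thing at rest within 20 mm of where it stood (value of joint each of green_lid, orange_lid below 0.05 rad and value of joint green_lever below 0.02 rad and distance of each of candle, jar, mug, spoon, lemon, tin from where it was at the start of the episode below 0.02 m and linear speed of each of candle, jar, mug, spoon, lemon, tin below 0.02 m/s); the robot touches nothing.
It fails at once if the green lid drops or slams (closes faster than 1.2 rad/s) (velocity of joint green_lid below -1.2 rad/s).
It fails at once if a lid is touched by the robot (over 1 N) (contact force between any of the fingers, the arm and green_cover above 1 N or contact force between any of the fingers, the arm and orange_cover above 1 N).
It fails at once if the paddle is forced (over 60 N) (contact force between the fingers and green_paddle above 60 N).
It fails at once if the orange caddy is opened (lid over 0.1 rad) (value of joint orange_lid above 0.1 rad).
It fails at once if a loose thing is moved more than 20 mm or lifted (distance of any of candle, jar, mug, spoon, lemon, tin from where it was at the start of the episode above 0.02 m).
It also fails if it takes over 56 s, if anything falls off the work surface, if the arm or the gripper's body presses on something with over 40 N, if the wrist force passes 120 N, or if a joint passes its speed limit or range.

### The arm

A 6-joint arm with a two-finger parallel gripper is mounted at the origin on a cart in front of the work surface, level with it; the furniture and walls round the work are solid. World frame = base frame: x ahead of the robot, y to its left, z up, the work surface at z = 0. Lengths are in m, angles in degrees, forces in N, time in s.
With the tool pointing down it reaches from about 0.4 to 0.825 m from the base axis. Payload 7 kg.
Tool frame: the origin (TCP) lies on the centre line of the jaws, within the pads' length; the fingertips stand 19 mm ahead of it and the grasp point (between the pads) is the TCP; z points along the fingers, y is the line along which they close (so a half turn about z gives the same grasp; the last joint's range is limited). The gripper opens to 88 mm and grips with 3 to 60 N. Pads are 19 mm wide; open, the fingers measure 130 mm over their backs; the gripper's body (78 mm by 193 mm) begins 47 mm behind the grasp point.
Start: joints at [85.892, 20.546, 0.682, 0, -70.136, -16.507], TCP at [0.238, 0.632, 0.246] pointing down, gripper open.
Joint ranges: [-176.03, 176.03], [-82.01, 121.73], [-58.28, 71.71], [-173.87, 95.51], [-174.79, -0.11], [-173.66, 173.66]. Speed limits (degrees/s): [136.94, 136.94, 172.46, 180, 180, 180].

### API

Orientations are given as [roll, pitch, yaw] about the fixed x, y, z axes, in that order (R = Rz(yaw) Ry(pitch) Rx(roll)).
In Python, from plant import get_state, capture, close_job gives the robot as it stands.
- The arm moves only by the tool apply_moves, never from a script. Its argument "targets" is a list of rows, each a list of 7 numbers: the opening, from 0 (shut) to 1 (fully open), then the shift along the tool's x, y, z normalised to -1 to 1, where 1 is 1000 mm, then the turn, a rotation vector about the tool's x, y, z normalised to -1 to 1, where 1 is 90 degrees. In form: [[claw, tx, ty, tz, ax, ay, az], ...]. A call has 1 to 20 rows; each row shifts and turns the commanded pose from where the row before left it, along the tool's axes as they then stand; what a row does not reach is not made up. A row lasts 1/12 s, in which the tool goes at most 41.7 mm and 7.16 degrees, less where a joint would pass 70% of its speed; a pose out of reach is approached as far as the arm can. A call with a number of a shift or a turn outside -1 to 1 is refused whole. A call with a gripper value outside its range is refused whole. The fingers move at their own pace and stop on an object; "newtons" is the grip in N (left out, the last holds). Time passes only in rows, so rows that do not move let the fingers close. It gives the time, the measured TCP pose, the force, the opening and the grip force at its end, in the units of the state.
- get_state(): the state, without advancing time (a new reading comes with each control period).
- capture(name): name is "scene" or "side" or "wrist"; returns a dict with "frame" (480x640x3 uint8, red, green, blue), "range_z" (480x640 float32, m along the optical axis (not along the pixel's ray), 0 where there is no reading), "camera_matrix" (3x3 intrinsics, pixels), "T" (4x4, takes a point from camera to world coordinates). Camera axes: x right, y down, z forward; pixel columns grow to the right and rows downward; lengths in m; the calibration is good to about 2 mm. A picture is of the moment at which its call begins.
- close_job(): hands the job in; it is judged then, once.
The state is a dict: "time_s": time; "joints": joint angles; "qd": joint speeds; "joint_torque": joint torques, N m; "tcp_pos": TCP position; "eef_rot": TCP orientation; "contact_force": force on the tool from outside, world axes, zero at the start; "moment": the same for the moment, N m; "gripper_width": finger opening in m; "gripper_force": force on a finger pad.
Only numpy, scipy, OpenCV 4.12 (cv2) and the standard library are available. Lean on these libraries where they do the work, as an engineer would, in place of code of your own. Each camera call takes 0.05 s, during which the arm holds its last target. There are 200 camera calls.

## Working session

There is one attempt and no reset: what is moved stays moved. The work goes in short steps, Python scripts to look and compute and a tool call to move; the robot and the scene stay as the last step left them, time stands still between calls to the robot, and variables do not carry over. Pictures are saved under pics/ and viewed, at most 10 in all, crops included, and the job is handed in when it is done.

Besides the shell and the picture viewer there is one more tool, called after "Call:" in YAML: its name, and indented under it one key for each argument. apply_moves: Moves the arm, as the interface text tells. Scaled input: -1 to 1 covers 1000 mm each way for a shift and 90 degrees each way for a turn. Its arguments: {"type":"object","properties":{"targets":{"type":"array","items":{"type":"array","items":{"type":"number"}}},"newtons":{"type":"number"}},"required":["targets"]}

```bash
mkdir -p pics
python3 - <<'E'
from plant import *
import cv2,numpy as np
s=get_state();print({k:np.round(v,3).tolist() for k,v in s.items()})
for n in("scene","side"):
    c=capture(n);cv2.imwrite(f"pics/{n}0.png",c["frame"][:,:,::-1]);np.savez(f"{n}0.npz",**c)
    print(n,np.round(c["T"],3).tolist(),np.round(c["camera_matrix"]).tolist())
E
```

```text
{'time_s': 0.0, 'joints': [85.892, 20.592, 0.633, -0.02, -70.137, -16.508], 'qd': [-0.002, 0.116, 0.049, -0.028, -0.118, -0.067], 'joint_torque': [0.0, -58.272, 29.306, 6.997, 0.007, -0.0], 'tcp_pos': [0.238, 0.631, 0.245], 'eef_rot': [179.903, -0.009, -20.623], 'contact_force': [-0.314, -0.097, 0.472], 'moment': [-0.089, -0.024, 0.025], 'gripper_force': 0.0, 'gripper_width': 0.088}
scene [[0.503, -0.526, 0.685, -0.292], [-0.864, -0.327, 0.383, -0.474], [0.022, -0.785, -0.619, 0.863], [0.0, 0.0, 0.0, 1.0]] [[490.0, 0.0, 320.0], [0.0, 490.0, 240.0], [0.0, 0.0, 1.0]]
side [[-0.985, -0.104, 0.136, 0.323], [-0.17, 0.499, -0.849, 1.471], [0.02, -0.86, -0.51, 1.008], [0.0, 0.0, 0.0, 1.0]] [[559.0, 0.0, 323.0], [0.0, 559.0, 246.0], [0.0, 0.0, 1.0]]
```

View pics/scene0.png

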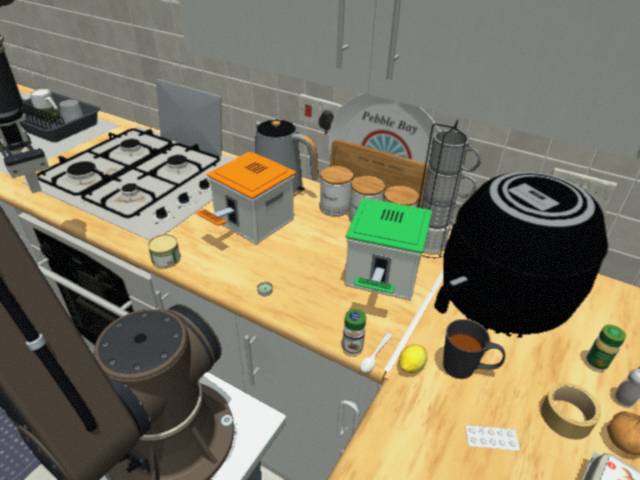

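View pics/side0.png

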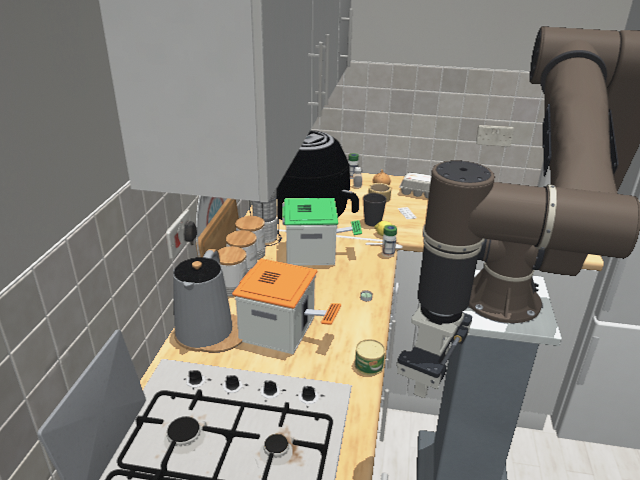

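The scene view shows the green caddy at about (390,250) with its paddle at (375,285), and the jar in front at (353,332). The orange caddy is at (252,195). The side view shows the wall cupboard above the counter, and the green paddle at (355,228). Next I'll measure them.

```bash
cat > m.py <<'E'
import numpy as np,cv2
def cloud(c):
    K=c["camera_matrix"];z=c["range_z"];v,u=np.mgrid[:480,:640]
    P=np.stack([(u-K[0,2])/K[0,0]*z,(v-K[1,2])/K[1,1]*z,z],-1)
    return P@c["T"][:3,:3].T+c["T"][:3,3]
E
python3 - <<'E'
from m import *
for n in("scene","side"):
    c=np.load(n+"0.npz");W=cloud(c);h=cv2.cvtColor(c["frame"],cv2.COLOR_RGB2HSV)
    for nm,lo,hi in(("green",(55,150,60),(80,255,255)),("orange",(5,190,120),(16,255,255))):
        m=cv2.inRange(h,lo,hi)
        k,l,st,ce=cv2.connectedComponentsWithStats(m)
        for i in range(1,k):
            if st[i,4]<60: continue
            p=W[(l==i)&(c["range_z"]>0)]
            if len(p)==0: continue
            q=p[:,:2].astype(np.float32)
            print(n,nm,ce[i].round(),st[i,4],"med",np.median(p,0).round(3),"lo",np.percentile(p,3,0).round(3),"hi",np.percentile(p,97,0).round(3),"rect",[np.round(a,3) for a in cv2.minAreaRect(q)])
c=np.load("scene0.npz");W=cloud(c)
for nm,(u,v) in dict(jar=(354,332),spoon=(368,365),lemon=(413,357),mug=(465,345),cup=(410,60),cup2=(300,40),candle=(265,289),tin=(163,250),jarTop=(355,316)).items(): print(nm,W[v,u].round(3))
c=np.load("side0.npz");W=cloud(c)
for nm,(u,v) in dict(cupbottom=(250,190),cb2=(300,150),cb3=(140,180)).items(): print(nm,W[v,u].round(3))
E
```

```text
scene green [390. 225.] 3141 med [ 0.611 -0.158  0.171] lo [ 0.538 -0.24   0.164] hi [ 0.703 -0.069  0.174] rect [array([ 0.65 , -0.146]), array([0.226, 0.179]), np.float64(13.074)]
scene green [374. 285.] 267 med [ 0.471 -0.19   0.102] lo [ 0.456 -0.227  0.099] hi [ 0.49  -0.149  0.105] rect [array([ 0.475, -0.187]), array([0.032, 0.087]), np.float64(13.683)]
scene green [355. 326.] 67 med [ 0.343 -0.205  0.096] lo [ 0.34  -0.217  0.088] hi [ 0.353 -0.19   0.103] rect [array([ 0.345, -0.205]), array([0.01 , 0.033]), np.float64(24.065)]
scene orange [253. 180.] 625 med [0.58  0.219 0.167] lo [0.546 0.178 0.162] hi [0.721 0.359 0.173] rect [array([0.636, 0.269]), array([0.18 , 0.175]), np.float64(81.222)]
scene orange [255. 167.] 236 med [0.659 0.271 0.172] lo [0.631 0.243 0.169] hi [0.687 0.306 0.174] rect [array([0.663, 0.283]), array([0.093, 0.062]), np.float64(78.191)]
scene orange [210. 217.] 170 med [0.478 0.291 0.102] lo [0.467 0.255 0.098] hi [0.494 0.335 0.105] rect [array([0.481, 0.295]), array([0.085, 0.025]), np.float64(82.383)]
scene orange [465. 342.] 299 med [ 0.452 -0.413  0.063] lo [ 0.437 -0.438  0.06 ] hi [ 0.469 -0.387  0.066] rect [array([ 0.452, -0.412]), array([0.039, 0.057]), np.float64(27.005)]
jar [ 0.344 -0.205  0.078]
spoon [ 0.339 -0.247  0.002]
lemon [ 0.369 -0.331  0.051]
mug [ 0.446 -0.415  0.062]
cup [ 0.612 -0.152  0.558]
cup2 [0.612 0.095 0.554]
candle [0.409 0.073 0.008]
tin [0.35  0.346 0.056]
jarTop [ 0.361 -0.196  0.105]
cupbottom [0.649 0.429 0.501]
cb2 [ 0.703 -0.345  0.297]
cb3 [0.9   0.425 0.498]
```

The green paddle's top centre is at (0.474, -0.188, 0.102), which matches the stated 102 mm height, and its yaw is about 13.4°. From that the caddy centre comes out at (0.625, -0.152), which agrees with the lid. Now I'll move there high and in an arc, closing the fingers on the way.

Call:
apply_moves:
  targets:
    - [0,0.0294,0.0256,-0.005,0,0,0]
    - [0,0.0294,0.0256,-0.005,0,0,0]
    - [0,0.0294,0.0256,-0.005,0,0,0]
    - [0,0.0294,0.0256,-0.005,0,0,0]
    - [0,0.0294,0.0256,-0.005,0,0,0]
    - [0,0.0294,0.0256,-0.005,0,0,0]
    - [0,0.0294,0.0256,-0.005,0,0,0]
    - [0,0.0294,0.0256,-0.005,0,0,0]
    - [0,0.0294,0.0256,-0.005,0,0,0]
    - [0,0.0294,0.0256,-0.005,0,0,0]
    - [0,0.0294,0.0256,-0.005,0,0,0]
    - [0,0.0294,0.0256,-0.005,0,0,0]
    - [0,0.0127,0.0316,0,0,0,0]
    - [0,0.0127,0.0316,0,0,0,0]
    - [0,0.0127,0.0316,0,0,0,0]
    - [0,0.0127,0.0316,0,0,0,0]
    - [0,0.0127,0.0316,0,0,0,0]
    - [0,0.0127,0.0316,0,0,0,0]
    - [0,0.0127,0.0316,0,0,0,0]
    - [0,0.0127,0.0316,0,0,0,0]

```text
time_s: 1.77
tcp_pos: [0.4652, -0.054, 0.3056]
eef_rot: [-180.0, 0.0, -20.6]
contact_force: [1.4, -0.1, -0.2]
gripper_width: 0.0006
gripper_force: 0.0
```

Call:
apply_moves:
  targets:
    - [0,0.0127,0.0316,0,0,0,0]
    - [0,0.0127,0.0316,0,0,0,0]
    - [0,0.0127,0.0316,0,0,0,0]
    - [0,0.0127,0.0316,0,0,0,0]
    - [0,0,0,0,0,0,-0.0756]
    - [0,0,0,0,0,0,-0.0756]
    - [0,0,0,0,0,0,-0.0756]
    - [0,0,0,0,0,0,-0.0756]
    - [0,0,0,0,0,0,-0.0756]
    - [0,0,0,0,0,0,0]
    - [0,0,0,0,0,0,0]

```text
time_s: 2.68
tcp_pos: [0.4687, -0.1885, 0.3053]
eef_rot: [-180.0, 0.0, 13.2]
contact_force: [0.3, 0.1, 0.3]
gripper_width: 0.0004
gripper_force: 0.0
```

Run:
```python
from m import *; from plant import *
from scipy.spatial.transform import Rotation as Ro
s=get_state();print({k:np.round(s[k],3).tolist() for k in("time_s","joints","tcp_pos","eef_rot","contact_force","gripper_width")})
c=capture("wrist");cv2.imwrite("pics/w1.png",c["frame"][:,:,::-1])
R=Ro.from_euler("xyz",s["eef_rot"],degrees=True).as_matrix()
print("cam in tool",R.T@(c["T"][:3,3]-s["tcp_pos"]))
W=cloud(c);h=cv2.cvtColor(c["frame"],cv2.COLOR_RGB2HSV);m=cv2.inRange(h,(55,150,60),(80,255,255))
k,l,st,ce=cv2.connectedComponentsWithStats(m)
for i in range(1,k):
    if st[i,4]<200: continue
    p=W[(l==i)&(c["range_z"]>0)]
    print(ce[i].round(),st[i,4],"med",np.median(p,0).round(3),"rect",[np.round(a,3) for a in cv2.minAreaRect(p[:,:2].astype(np.float32))])
```

```text
{'time_s': 2.683, 'joints': [0.395, 2.304, -14.692, -0.008, -73.028, 102.794], 'tcp_pos': [0.469, -0.189, 0.305], 'eef_rot': [-179.988, 0.021, 13.187], 'contact_force': [0.294, 0.101, 0.316], 'gripper_width': 0.0}
cam in tool [ 0.06545322 -0.00077933 -0.13886528]
[318.  71.] 32819 med [ 0.594 -0.157  0.171] rect [array([ 0.593, -0.157]), array([0.1  , 0.181]), np.float64(13.094)]
[318. 215.] 1875 med [ 0.476 -0.184  0.102] rect [array([ 0.476, -0.184]), array([0.027, 0.087]), np.float64(13.161)]
```

View pics/w1.png

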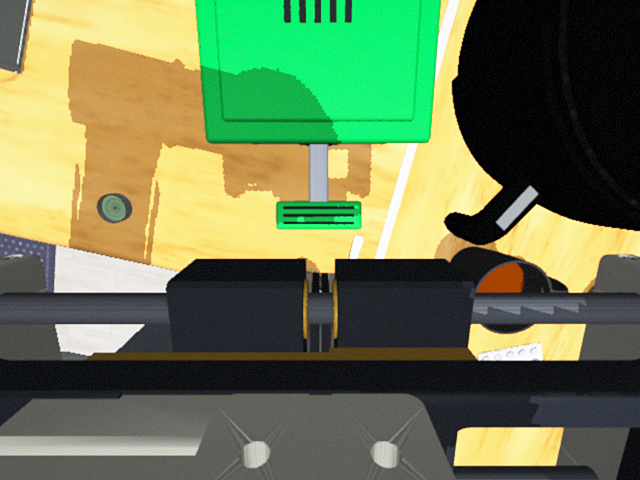

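The wrist view shows the green paddle at (318,215), centred and square to the tool, and puts it at (0.476, -0.184, 0.102), which agrees with the first measurement. The camera is on the lid side of the gripper, where the rising lid could hit it. I'll turn half round and lean the tool 10° away from the lid.

Call:
apply_moves:
  targets:
    - [0,0.005,-0.001,0,0,0,0.077]
    - [0,0,0,0,0,0,0.077]
    - [0,0,0,0,0,0,0.077]
    - [0,0,0,0,0,0,0.077]
    - [0,0,0,0,0,0,0.077]
    - [0,0,0,0,0,0,0.077]
    - [0,0,0,0,0,0,0.077]
    - [0,0,0,0,0,0,0.077]
    - [0,0,0,0,0,0,0.077]
    - [0,0,0,0,0,0,0.077]
    - [0,0,0,0,0,0,0.077]
    - [0,0,0,0,0,0,0.077]
    - [0,0,0,0,0,0,0.077]
    - [0,0,0,0,0,0,0.077]
    - [0,0,0,0,0,0,0.077]
    - [0,0,0,0,0,0,0.077]
    - [0,0,0,0,0,0,0.077]
    - [0,0,0,0,0,0,0.077]
    - [0,0,0,0,0,0,0.077]
    - [0,0,0,0,0,0,0.077]

```text
time_s: 4.4
tcp_pos: [0.4734, -0.1863, 0.3055]
eef_rot: [180.0, -0.0, -125.7]
contact_force: [0.0, 0.4, -1.2]
gripper_width: 0.0002
gripper_force: 0.0
```

Call:
apply_moves:
  targets:
    - [0,0,0,0,0,0,0.077]
    - [0,0,0,0,0,0,0.077]
    - [0,0,0,0,0,0,0.077]
    - [0,0,0,0,0,0,0.077]
    - [0,0,0,0,0,0,0.077]
    - [0,0,0,0,0,0,0.075]
    - [0,0,0,0,0,-0.0555,0]
    - [0,0,0,0,0,-0.0555,0]
    - [0,0,0,0,0,0,0]
    - [0,0,0,0,0,0,0]
    - [0,0,0,0,0,0,0]

```text
time_s: 5.32
tcp_pos: [0.4734, -0.1866, 0.3059]
eef_rot: [180.0, 10.0, -166.7]
contact_force: [0.2, 0.2, 0.1]
gripper_width: 0.0003
gripper_force: 0.0
```

Run:
```python
from m import *; from plant import *
from scipy.spatial.transform import Rotation as Ro
s=get_state();print({k:np.round(s[k],3).tolist() for k in("time_s","joints","tcp_pos","eef_rot","contact_force","gripper_width")})
R=Ro.from_euler("xyz",s["eef_rot"],degrees=True).as_matrix();tip=s["tcp_pos"]+.019*R[:,2]
print(R.round(3),"tip",tip)
print("per 1 m of world down, tool:",R.T@[0,0,-1],"to goal xy",R.T@(np.array([.4738,-.1863,0])-np.r_[s["tcp_pos"][:2],0]))
```

```text
{'time_s': 5.317, 'joints': [-1.28, -2.346, -18.815, -2.78, -63.912, -74.414], 'tcp_pos': [0.473, -0.187, 0.306], 'eef_rot': [179.997, 9.96, -166.706], 'contact_force': [0.238, 0.169, 0.142], 'gripper_width': 0.0}
[[-0.959 -0.23   0.168]
 [-0.226  0.973  0.04 ]
 [-0.173  0.    -0.985]] tip [ 0.47656672 -0.18579474  0.28719983]
per 1 m of world down, tool: [ 1.72963956e-01 -4.48500093e-05  9.84928154e-01] to goal xy [-4.70350145e-04  1.45316832e-04  8.26051516e-05]
```

The tip is aligned to within 1 mm and leans the right way. I'll descend to just above the paddle.

Call:
apply_moves:
  targets:
    - [0,0.00346,0,0.0197,0,0,0]
    - [0,0.00346,0,0.0197,0,0,0]
    - [0,0.00346,0,0.0197,0,0,0]
    - [0,0.00346,0,0.0197,0,0,0]
    - [0,0.00346,0,0.0197,0,0,0]
    - [0,0.00346,0,0.0197,0,0,0]
    - [0,0.00346,0,0.0197,0,0,0]
    - [0,0.0026,0,0.0148,0,0,0]
    - [0,0.00173,0,0.00985,0,0,0]
    - [0,0.00087,0,0.0049,0,0,0]
    - [0,0,0,0,0,0,0]
    - [0,0,0,0,0,0,0]

```text
time_s: 6.32
tcp_pos: [0.474, -0.1864, 0.1356]
eef_rot: [180.0, 9.9, -166.6]
contact_force: [-0.3, -0.1, 0.2]
gripper_width: -0.0
gripper_force: 0.0
```

Run:
```python
from m import *; from plant import *
s=get_state();print({k:np.round(s[k],3).tolist() for k in("time_s","tcp_pos","eef_rot","contact_force")})
a=capture("scene")["frame"][180:400,250:530,::-1];b=capture("side")["frame"][150:320,260:440,::-1]
cv2.imwrite("pics/ab.png",np.hstack([cv2.resize(a,(400,314)),cv2.resize(b,(332,314))]))
```

```text
{'time_s': 6.317, 'tcp_pos': [0.474, -0.186, 0.136], 'eef_rot': [179.999, 9.936, -166.594], 'contact_force': [-0.266, -0.12, 0.249]}
```

View pics/ab.png

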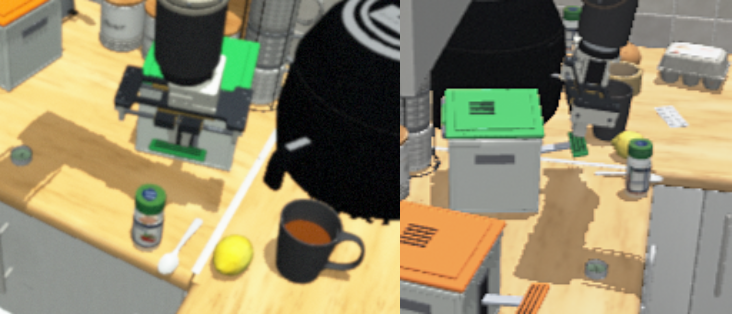

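In the crops the fingertips are just above the middle of the green paddle (left crop at (178,150)). The gripper body is well clear of the lid and the jar. Now pressing at 24 mm/s.

Call:
apply_moves:
  targets:
    - [0,0.00035,0,0.002,0,0,0]
    - [0,0.00035,0,0.002,0,0,0]
    - [0,0.00035,0,0.002,0,0,0]
    - [0,0.00035,0,0.002,0,0,0]
    - [0,0.00035,0,0.002,0,0,0]
    - [0,0.00035,0,0.002,0,0,0]
    - [0,0.00035,0,0.002,0,0,0]
    - [0,0.00035,0,0.002,0,0,0]
    - [0,0.00035,0,0.002,0,0,0]
    - [0,0.00035,0,0.002,0,0,0]
    - [0,0.00035,0,0.002,0,0,0]
    - [0,0.00035,0,0.002,0,0,0]
    - [0,0.00035,0,0.002,0,0,0]
    - [0,0.00035,0,0.002,0,0,0]

```text
time_s: 7.58
tcp_pos: [0.4726, -0.1867, 0.107]
eef_rot: [180.0, 9.9, -166.6]
contact_force: [-4.2, -0.8, 6.0]
gripper_width: 0.0004
gripper_force: 3.0
```

Call:
apply_moves:
  targets:
    - [0,0.00035,0,0.002,0,0,0]
    - [0,0.00035,0,0.002,0,0,0]
    - [0,0.00035,0,0.002,0,0,0]
    - [0,0.00035,0,0.002,0,0,0]
    - [0,0.00035,0,0.002,0,0,0]
    - [0,0.00035,0,0.002,0,0,0]
    - [0,0.00035,0,0.002,0,0,0]
    - [0,0.00035,0,0.002,0,0,0]
    - [0,0.00035,0,0.002,0,0,0]
    - [0,0.00035,0,0.002,0,0,0]
    - [0,0.00035,0,0.002,0,0,0]
    - [0,0.00035,0,0.002,0,0,0]
    - [0,0.00035,0,0.002,0,0,0]
    - [0,0,0,0,0,0,0]

```text
time_s: 8.75
tcp_pos: [0.4737, -0.1863, 0.0803]
eef_rot: [180.0, 10.0, -166.6]
contact_force: [-3.4, -0.9, 3.2]
gripper_width: 0.0001
gripper_force: 1.8
```

Run:
```python
from m import *; from plant import *
a=capture("scene")["frame"][150:400,250:530,::-1];b=capture("side")["frame"][100:320,230:440,::-1]
cv2.imwrite("pics/ab2.png",np.hstack([cv2.resize(a,(400,357)),cv2.resize(b,(341,357))]))
```

```text
(no output)
```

View pics/ab2.png

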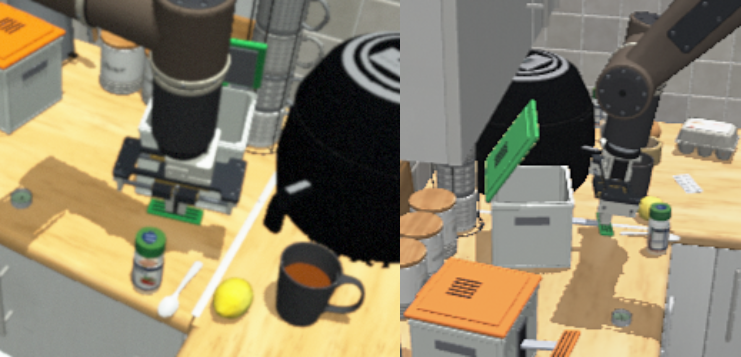

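The crops show the lid almost fully open and clear of the gripper, with the fingertips on the paddle. I'll go the last few millimetres to the stop.

Call:
apply_moves:
  targets:
    - [0,0.00025,0,0.0015,0,0,0]
    - [0,0.00025,0,0.0015,0,0,0]
    - [0,0.00025,0,0.0015,0,0,0]
    - [0,0,0,0.0005,0,0,0]
    - [0,0,0,0,0,0,0]

```text
time_s: 9.27
tcp_pos: [0.4742, -0.1863, 0.0757]
eef_rot: [-180.0, 10.0, -166.6]
contact_force: [-0.8, 0.8, 3.6]
gripper_width: 0.0005
gripper_force: 1.7
```

Call:
apply_moves:
  targets:
    - [0,0.0001,0,0.0008,0,0,0]
    - [0,0.0001,0,0.0008,0,0,0]
    - [0,0,0,0,0,0,0]
    - [0,0,0,0,0,0,0]

```text
time_s: 9.6
tcp_pos: [0.4744, -0.1863, 0.0747]
eef_rot: [-180.0, 10.1, -166.6]
contact_force: [-3.5, 2.6, 8.8]
gripper_width: 0.0005
gripper_force: 4.3
```

Run:
```python
from m import *; from plant import *
c=capture("side");W=cloud(c);h=cv2.cvtColor(c["frame"],cv2.COLOR_RGB2HSV);m=cv2.inRange(h,(55,150,60),(80,255,255))
k,l,st,ce=cv2.connectedComponentsWithStats(m)
for i in range(1,k):
    p=W[(l==i)&(c["range_z"]>0)]
    if st[i,4]<20 or not len(p): continue
    q=p-p.mean(0);n=np.linalg.svd(q,full_matrices=False)[2][2]
    print(ce[i].round(),st[i,4],"mean",p.mean(0).round(3),"tilt rad",np.arccos(abs(n[2])).round(3))
print(get_state()["contact_force"])
```

```text
[-3.1958947   2.76768085  8.60228505]
```

The force jumped to 9 N at the predicted height, so the paddle is at its stop. I'll hold it for over 3 s.

Call:
apply_moves:
  targets:
    - [0,0,0,0,0,0,0]
    - [0,0,0,0,0,0,0]
    - [0,0,0,0,0,0,0]
    - [0,0,0,0,0,0,0]
    - [0,0,0,0,0,0,0]
    - [0,0,0,0,0,0,0]
    - [0,0,0,0,0,0,0]
    - [0,0,0,0,0,0,0]
    - [0,0,0,0,0,0,0]
    - [0,0,0,0,0,0,0]
    - [0,0,0,0,0,0,0]
    - [0,0,0,0,0,0,0]
    - [0,0,0,0,0,0,0]
    - [0,0,0,0,0,0,0]
    - [0,0,0,0,0,0,0]
    - [0,0,0,0,0,0,0]
    - [0,0,0,0,0,0,0]
    - [0,0,0,0,0,0,0]
    - [0,0,0,0,0,0,0]
    - [0,0,0,0,0,0,0]

```text
time_s: 11.32
tcp_pos: [0.4743, -0.1863, 0.0746]
eef_rot: [-180.0, 10.1, -166.6]
contact_force: [-3.1, 2.2, 8.1]
gripper_width: 0.0006
gripper_force: 4.3
```

Call:
apply_moves:
  targets:
    - [0,0,0,0,0,0,0]
    - [0,0,0,0,0,0,0]
    - [0,0,0,0,0,0,0]
    - [0,0,0,0,0,0,0]
    - [0,0,0,0,0,0,0]
    - [0,0,0,0,0,0,0]
    - [0,0,0,0,0,0,0]
    - [0,0,0,0,0,0,0]
    - [0,0,0,0,0,0,0]
    - [0,0,0,0,0,0,0]
    - [0,0,0,0,0,0,0]
    - [0,0,0,0,0,0,0]
    - [0,0,0,0,0,0,0]
    - [0,0,0,0,0,0,0]
    - [0,0,0,0,0,0,0]
    - [0,0,0,0,0,0,0]
    - [0,0,0,0,0,0,0]
    - [0,0,0,0,0,0,0]
    - [0,0,0,0,0,0,0]
    - [0,0,0,0,0,0,0]

```text
time_s: 12.98
tcp_pos: [0.4743, -0.1863, 0.0746]
eef_rot: [-180.0, 10.1, -166.6]
contact_force: [-3.0, 2.4, 8.0]
gripper_width: 0.0006
gripper_force: 4.3
```

Run:
```python
from m import *; from plant import *
b=capture("side")["frame"][100:320,230:440,::-1]
cv2.imwrite("pics/s3.png",cv2.resize(b,(525,550)))
s=get_state();print(s["time_s"],s["tcp_pos"],s["contact_force"])
```

```text
13.0333 [ 0.4743653  -0.18626617  0.07463589] [-2.64528232  3.2071872   8.0877248 ]
```

View pics/s3.png

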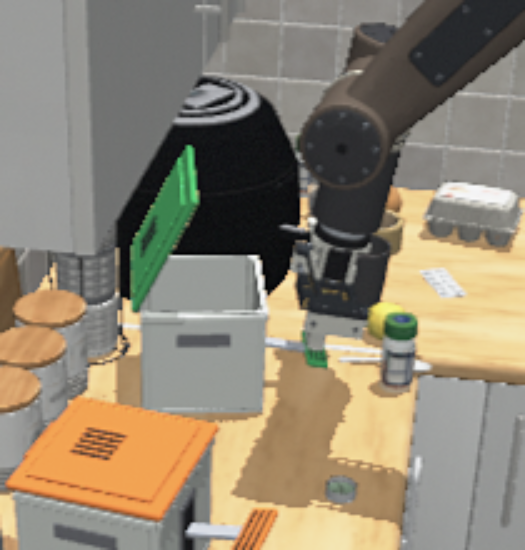

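The side crop shows the lid fully open, with its edge at (190,150), and it has been held for more than 3 s. Now easing up at about 15 mm/s.

Call:
apply_moves:
  targets:
    - [0,-0.0001,0,-0.0006,0,0,0]
    - [0,-0.0002,0,-0.0012,0,0,0]
    - [0,-0.0002,0,-0.0012,0,0,0]
    - [0,-0.0002,0,-0.0012,0,0,0]
    - [0,-0.0002,0,-0.0012,0,0,0]
    - [0,-0.0002,0,-0.0012,0,0,0]
    - [0,-0.0002,0,-0.0012,0,0,0]
    - [0,-0.0002,0,-0.0012,0,0,0]
    - [0,-0.0002,0,-0.0012,0,0,0]
    - [0,-0.0002,0,-0.0012,0,0,0]
    - [0,-0.0002,0,-0.0012,0,0,0]
    - [0,-0.0002,0,-0.0012,0,0,0]
    - [0,-0.0002,0,-0.0012,0,0,0]
    - [0,-0.0002,0,-0.0012,0,0,0]
    - [0,-0.0002,0,-0.0012,0,0,0]
    - [0,-0.0002,0,-0.0012,0,0,0]
    - [0,-0.0002,0,-0.0012,0,0,0]
    - [0,-0.0002,0,-0.0012,0,0,0]
    - [0,-0.0002,0,-0.0012,0,0,0]
    - [0,-0.0002,0,-0.0012,0,0,0]

```text
time_s: 14.7
tcp_pos: [0.4737, -0.1864, 0.098]
eef_rot: [-180.0, 10.0, -166.6]
contact_force: [-3.8, -0.6, 4.9]
gripper_width: 0.0004
gripper_force: 2.3
```

Call:
apply_moves:
  targets:
    - [0,-0.0002,0,-0.0012,0,0,0]
    - [0,-0.0002,0,-0.0012,0,0,0]
    - [0,-0.0002,0,-0.0012,0,0,0]
    - [0,-0.0002,0,-0.0012,0,0,0]
    - [0,-0.0002,0,-0.0012,0,0,0]
    - [0,-0.0002,0,-0.0012,0,0,0]
    - [0,-0.0002,0,-0.0012,0,0,0]
    - [0,-0.0002,0,-0.0012,0,0,0]
    - [0,-0.0002,0,-0.0012,0,0,0]
    - [0,-0.0002,0,-0.0012,0,0,0]
    - [0,-0.0002,0,-0.0012,0,0,0]
    - [0,-0.0002,0,-0.0012,0,0,0]
    - [0,-0.0002,0,-0.0012,0,0,0]
    - [0,-0.0002,0,-0.0012,0,0,0]
    - [0,-0.0002,0,-0.0012,0,0,0]
    - [0,-0.0002,0,-0.0012,0,0,0]
    - [0,-0.0002,0,-0.0012,0,0,0]
    - [0,-0.0002,0,-0.0012,0,0,0]
    - [0,-0.0002,0,-0.0012,0,0,0]
    - [0,-0.0002,0,-0.0012,0,0,0]

```text
time_s: 16.37
tcp_pos: [0.4756, -0.1863, 0.1232]
eef_rot: [-179.9, 10.2, -166.6]
contact_force: [4.6, 2.7, 3.3]
gripper_width: 0.0005
gripper_force: 1.7
```

Call:
apply_moves:
  targets:
    - [0,-0.0002,0,-0.0012,0,0,0]
    - [0,-0.0002,0,-0.0012,0,0,0]
    - [0,-0.0002,0,-0.0012,0,0,0]
    - [0,-0.0002,0,-0.0012,0,0,0]
    - [0,-0.0002,0,-0.0012,0,0,0]
    - [0,-0.0002,0,-0.0012,0,0,0]
    - [0,-0.0002,0,-0.0012,0,0,0]
    - [0,-0.0002,0,-0.0012,0,0,0]
    - [0,-0.0002,0,-0.0012,0,0,0]
    - [0,-0.0002,0,-0.0012,0,0,0]

```text
time_s: 17.2
tcp_pos: [0.4732, -0.1865, 0.1344]
eef_rot: [180.0, 10.0, -166.6]
contact_force: [-0.7, -0.5, -0.2]
gripper_width: 0.0006
gripper_force: 0.0
```

Contact has ended at rest height. Now I'll withdraw upwards and check.

Call:
apply_moves:
  targets:
    - [0,-0.0005,0,-0.003,0,0,0]
    - [0,-0.001,0,-0.006,0,0,0]
    - [0,-0.002,0,-0.012,0,0,0]
    - [0,-0.0035,0,-0.02,0,0,0]
    - [0,-0.0035,0,-0.02,0,0,0]
    - [0,-0.0035,0,-0.02,0,0,0]
    - [0,-0.0035,0,-0.02,0,0,0]
    - [0,-0.0035,0,-0.02,0,0,0]
    - [0,0,0,0,0,0,0]
    - [0,0,0,0,0,0,0]
    - [0,0,0,0,0,0,0]
    - [0,0,0,0,0,0,0]

```text
time_s: 18.2
tcp_pos: [0.4724, -0.1865, 0.2564]
eef_rot: [180.0, 9.9, -166.6]
contact_force: [0.3, -0.1, -0.2]
gripper_width: 0.0
gripper_force: 0.0
```

Run:
```python
from m import *; from plant import *
s=get_state();print(s["time_s"],s["tcp_pos"],s["contact_force"])
c=capture("side");a=capture("scene")
for n,x in(("side",c),("scene",a)):
    d=cv2.absdiff(x["frame"],np.load(n+"0.npz")["frame"]).max(2)
    W=cloud(x);h=cv2.cvtColor(x["frame"],cv2.COLOR_RGB2HSV);k,l,st,ce=cv2.connectedComponentsWithStats(cv2.inRange(h,(55,150,60),(80,255,255)))
    for i in range(1,k):
        p=W[(l==i)&(x["range_z"]>0)]
        if st[i,4]>60 and len(p): print(n,ce[i].round(),st[i,4],np.median(p,0).round(3))
cv2.imwrite("pics/f.png",np.hstack([cv2.resize(a["frame"][150:400,130:530,::-1],(480,300)),cv2.resize(c["frame"][100:400,200:440,::-1],(240,300))]))
```

```text
18.2 [ 0.47243377 -0.18646098  0.25635375] [ 0.3069145  -0.06280351 -0.20266869]
scene [410. 219.] 96 [ 0.653 -0.192  0.172]
scene [389. 235.] 1299 [ 0.571 -0.186  0.169]
scene [374. 285.] 251 [ 0.471 -0.19   0.102]
scene [354. 326.] 71 [ 0.342 -0.204  0.095]
scene [612. 342.] 70 [ 0.58  -0.673  0.094]
```

View pics/f.png

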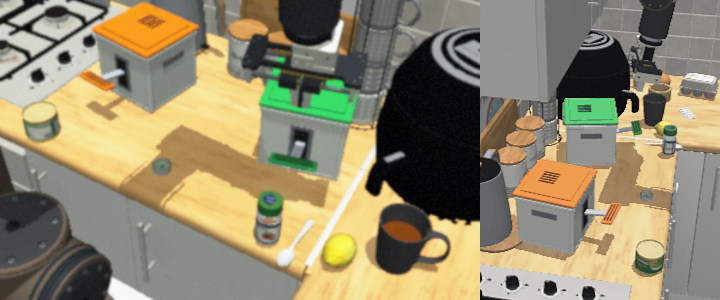

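Both lids are shut. The green paddle is back at (0.471, -0.190, 0.102), the same as at the start. The loose things look unmoved and the hand is clear.

```bash
python3 -c "from plant import *; print(close_job())"
```

```text
the job is handed in; nothing more can be done
None
```

The green lid was held fully open for over 3 seconds and eased shut by its paddle, the hand is clear, the orange caddy stayed shut and nothing else looks moved; the job is handed in, but no verdict came back.

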